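# Tare the bench scale with the empty cup

## Task

In this metalsmith's workshop, gently set the short steel cup upright on the bench scale's pan, near the middle, and let go of it. Then press the scale's long tare key firmly for about a second, without ramming it, so that the scale zeroes with the cup on it. Never press the round key (it switches the scale off), and leave the cup standing on the pan.

Things in the scene. Friction and masses are not known exactly. Their poses are not given: they have to be found in the camera images.
- cup: Empty open-topped round steel cup with straight walls, 50 mm across and 60 mm tall, 3 mm wall, about 0.12 kg, standing upright on the bench. Origin at the centre of its underside, z up. A plain steel tin beside it, taller and wider (115 mm tall, 66 mm across), is not the one.
- scale: Grey bench scale, fixed, 295 x 240 mm. Origin on the bench under the pan centre; z up; x runs from control panel to pan. Pan: fixed flat steel plate, 170 mm (x) by 190 mm (y), top 75 mm above the origin. Control panel: black, flat, 50 mm high, at the -x end near the robot, a display in its middle and a key on either side, centred at x = -145 mm, y = +70 and -70 mm; which is where varies.
- tare_key: Tare key: flat oblong grey membrane key on the panel, 56 mm long (y) by 30 mm (x). Origin at the centre of its underside, level with the panel; z up; its pressing face is 3 mm above the origin. It yields only 1.5 mm on a stiff spring (1.5 N to start, 6 N at the bottom) and answers when pressed with 4 N or more for 0.2 s; over 45 N damages it.
- round_key: The on/off key: a flat round membrane key, 28 mm across, on the other side of the display, same make and height as the tare key (origin at the centre of its underside, pressing face 3 mm above). Not to be pressed: it answers at 2 N.
Things that resemble listed ones, but are neither listed nor needed, are in the scene too. Leave any purple, red or yellow look-alike of the cup alone.

How it is judged:
On the way, in this order (a step that is already met when the one before it is completed fails the run):
1. the cup stands upright and released on the pan (x of cup in the frame of scale between -0.055 and 0.055 m and y of cup in the frame of scale between -0.055 and 0.055 m and z of cup in the frame of scale between 0.07 and 0.08 m and angle between cup's own z axis and vertical below 0.15 rad and contact force between cup and scale above 0.3 N and contact force between cup and the fingers below 0.1 N and linear speed of cup below 0.03 m/s), for 0.3 s.
2. with the cup on the pan, the tare key is pressed with at least 4 N for 0.2 s (all of step 1 and contact force between tare_key and anything else above 4 N), for 0.2 s.
At the end, for the whole second after the job is handed in: The cup stands upright (within 8 degrees) and at rest on the pan, its centre within 55 mm of the pan centre along each side of the pan, released, and both keys are free (all of step 1 and contact force between each of tare_key, round_key and anything else below 0.5 N); the robot touches nothing.
It fails at once if the round on/off key is pressed (2 N) (contact force between round_key and anything else above 2 N).
It fails at once if the tare key is rammed (over 45 N) (contact force between tare_key and anything else above 45 N).
It fails at once if the cup is let fall from more than about 20 mm, or thrown (linear speed of cup above 0.65 m/s and contact force between cup and the fingers below 0.05 N).
It also fails if it takes over 50 s, if anything falls off the work surface, if the arm or the gripper's body presses on something with over 40 N, if the wrist force passes 120 N, or if a joint passes its speed limit or range.

## Robot

A 6-joint arm with a two-finger parallel gripper is mounted at the origin on the work surface. World frame = base frame: x ahead of the robot, y to its left, z up, the work surface at z = 0. Lengths are in m, angles in rad, forces in N, time in s.
With the tool pointing down it reaches from about 0.325 to 0.9 m from the base axis. Payload 6.1 kg.
Tool frame: the origin (TCP) lies at the centre of the arm's flange, where the gripper is bolted on; the fingertips stand 182 mm ahead of it and the grasp point (between the pads) lies 164 mm ahead of it; z points along the fingers, y is the direction in which the jaws open and shut (so a half turn about z gives the same grasp; the last joint's range is limited). The gripper opens to 87 mm and grips with 3 to 60 N. Pads are 19 mm wide; open, the fingers measure 117 mm over their backs; the gripper's body (75 mm by 190 mm) begins 51 mm behind the grasp point.
Start: joints at [-1.293, 0.22, 1.526, -0, 1.395, -0.126], TCP at [0.246, -0.575, 0.405] pointing down, gripper open.
Joint ranges: [-2.98, 2.98], [-0.91, 2.08], [0.09, 2.57], [-1.24, 4.39], [0.2, 2.65], [-2.68, 2.68]. Speed limits (rad/s): [2.57, 2.57, 3.01, 3.14, 3.14, 3.14].

## Interface

Orientations are given as a unit quaternion [x, y, z, w].
In Python, from rig import robot, viewer, finder gives the robot as it stands.
- The arm moves only by the tool play_rows, never from a script. Its argument "increments" is one flat list of numbers, 7 for each row, row after row: the finger opening in mm, from 0 to 87, then the shift along the tool's x, y, z in mm, then the turn, a rotation vector about the tool's x, y, z in units of 6 degrees (1.0 is 6 degrees). A call has 1 to 20 rows; each row is the pose to reach, as a shift and turn from the pose commanded when the call began, along the tool's axes at that moment; what a row does not reach only later rows make up. A row lasts 1/8 s, in which the tool goes at most 62.5 mm and 10.7 degrees, less where a joint would pass 70% of its speed; a pose out of reach is approached as far as the arm can. A call with a gripper value outside its range is refused whole. The fingers move at their own pace and stop on an object; the grip force is fixed at half the most. Time passes only in rows, so rows that repeat a pose let the fingers close. It gives the time, the measured TCP pose, the force and the opening at its end, in the units of the state.
- robot.observe(): the state, without advancing time (a new reading comes with each control period).
- viewer.read_camera(name): name is "scene" or "top" or "wrist"; returns a dict with "frame" (400x640x3 uint8, red, green, blue), "fovy" (degrees; the focal length in pixels is half the picture's height over the tangent of half this angle, whatever the lens; pixels are square), "cx", "cy" (the principal point, pixels), "rvec" (rotation vector, rad) and "tvec" (3), from world to camera coordinates, as OpenCV has them; the wrist camera has in their place "mount" (4x4, takes a point from camera to tool coordinates, whose origin is the TCP and whose axes are the flange's). Camera axes: x right, y down, z forward; pixel columns grow to the right and rows downward; lengths in m; the calibration is good to about 2 mm. The wrist camera is an equidistant fisheye: a pixel r from the principal point sees the ray r / f radians off the axis. A picture is of the moment at which its call begins: read the wrist's pose just before it. There is no depth.
- robot.close_job(): hands the job in, once; it reports no verdict.
Trained networks look in a picture, given as the dict that the camera call returned (one of the last four; its "shot" number tells which), for a name from the list of things; names that differ only in an ending like _2 or _b are one class to them, and where a whole thing is asked for, a point or a joint stands for the part that bears it (a point fixed in the world has none). Each returns a list of dicts, best first, with "conf" (0 to 1); they miss things now and then, are a little off and sometimes report something else, mostly with a low value. They report only what shows in the picture. A call takes as long as a camera call. They do not tell look-alikes from the thing itself.
- finder.search_frame(name, picture): "box" ([centre column, centre row, width, height] as shares, 0 to 1, of the picture: columns of its width, rows of its height, round what is visible of it).
- finder.regions_of(name, picture): "pixels" (400x640 bool, what is visible of it) and "box" ([centre column, centre row, width, height] as shares, 0 to 1, of the picture: columns of its width, rows of its height, round what is visible of it).
The state is a dict: "time_s": time; "q": joint angles; "joint_vel": joint speeds; "tau": joint torques, N m; "ee_pos": TCP position; "eef_rot": TCP orientation; "contact_force": force on the tool from outside, world axes, zero at the start; "moment": the same for the moment, N m; "width": opening from 0.0 (shut) to 1.0 (fully open).
Only numpy, scipy, OpenCV 4.12 (cv2) and the standard library are available. Lean on these libraries where they do the work, as an engineer would, in place of code of your own. Each camera call takes 0.05 s, during which the arm holds its last target. There are 200 camera calls.

## Working session

There is one attempt and no reset: what is moved stays moved. The work goes in short steps, Python scripts to look and compute and a tool call to move; the robot and the scene stay as the last step left them, time stands still between calls to the robot, and variables do not carry over. Pictures are saved under pics/ and viewed, about 8 in all and at most 12, crops included, and the job is handed in when it is done.

Besides the shell and the picture viewer there is one more tool, called after ">>>" as name(argument=value, ...), one argument or row to a line, values as JSON. play_rows: Moves the arm, as the interface text tells. Its arguments: {"type":"object","properties":{"increments":{"type":"array","items":{"type":"number"}}},"required":["increments"]}

```bash
ls; mkdir -p pics; cat > h.py <<'E'
import numpy as np, cv2
from scipy.spatial.transform import Rotation as R
from rig import robot, viewer, finder
def save(p,n): cv2.imwrite('pics/'+n,p['frame'][:,:,::-1])
def ray(p,u,v):
    f=200/np.tan(np.radians(p['fovy'])/2); Rm=cv2.Rodrigues(np.array(p['rvec'],float))[0]
    d=Rm.T@np.array([(u-p['cx'])/f,(v-p['cy'])/f,1]); c=-Rm.T@np.array(p['tvec'],float).ravel()
    return c,d
def onz(p,u,v,z):
    c,d=ray(p,u,v); return c+d*(z-c[2])/d[2]
def proj(p,X):
    f=200/np.tan(np.radians(p['fovy'])/2)
    K=np.array([[f,0,p['cx']],[0,f,p['cy']],[0,0,1]])
    return cv2.projectPoints(np.atleast_2d(X).astype(float),np.array(p['rvec'],float),np.array(p['tvec'],float),K,None)[0][:,0]
E
python3 - <<'E'
from h import *
print(robot.observe())
for n in ['top','scene']:
    p=viewer.read_camera(n); save(p,n+'1.png')
    print(n,{k:p[k] for k in p if k!='frame'})
    for t in ['cup','scale','tare_key','round_key']:
        for r in finder.search_frame(t,p)[:4]:
            b=r['box']; print(t,round(r['conf'],2),np.round(np.array(b)*[640,400,640,400],1))
E
```

```text
pics
{'time_s': 0.0, 'q': array([-1.29307995e+00,  2.21208539e-01,  1.52758705e+00,  1.99537521e-05,
        1.39470000e+00, -1.26111090e-01]), 'joint_vel': array([ 0.00034046, -0.00267529, -0.00071352, -0.00135238, -0.00183759,
        0.00080535]), 'tau': array([-1.95861940e-03, -4.94622016e+01, -3.87371957e+01,  6.94665452e-02,
        5.71108097e-02, -1.61653475e-04]), 'ee_pos': array([ 0.24550814, -0.57447464,  0.40366055]), 'eef_rot': array([ 9.79684493e-01,  2.00542737e-01, -6.22620692e-05, -9.49480088e-04]), 'contact_force': array([-0.64902789,  0.1316408 ,  0.96971494]), 'moment': array([0.08053595, 0.04110879, 0.0291722 ]), 'width': 0.9997014233046313}
top {'fovy': 52.04241622232787, 'cx': 318.2642596023654, 'cy': 195.13022018414998, 'rvec': array([ 2.16614256, -2.20964384,  0.13990519]), 'tvec': array([-0.07368149,  0.48606876,  0.89132596]), 'shot': 1}
cup 0.96 [360.9 230.   23.2  22.9]
cup 0.8 [445.5 193.2  29.   25.8]
cup 0.77 [399.6 264.1  27.9  19.6]
cup 0.57 [401.7 183.4  27.1  26.9]
scale 0.83 [190.5 149.6 122.7 141.3]
tare_key 0.61 [219.6 196.6  24.3  13.9]
round_key 0.46 [191.6 150.9 120.7 142.2]
scene {'fovy': 46.23966275795443, 'cx': 320.06092671613544, 'cy': 200.10592763131694, 'rvec': array([ 0.70513497,  2.38868563, -1.34952381]), 'tvec': array([ 0.41986481, -0.03949025,  1.10972378]), 'shot': 2}
cup 0.97 [249.2 181.1  28.2  35.6]
cup 0.93 [243.  160.   22.6  28.3]
cup 0.78 [317.4 184.   21.3  35.3]
cup 0.73 [283.6 167.8  24.9  30.4]
scale 0.65 [353.5 322.4 266.9 154.5]
tare_key 0.96 [373.1 264.8  31.5  26.3]
round_key 0.75 [432.4 320.6  21.   14.9]
```

```bash
python3 - <<'E'
import cv2
a=cv2.imread('pics/top1.png')
cv2.imwrite('pics/a.png',cv2.resize(a[60:360,100:500],(800,600),interpolation=cv2.INTER_CUBIC))
b=cv2.imread('pics/scene1.png'); cv2.imwrite('pics/b.png',cv2.resize(b,(800,500)))
E
```

```text
(no output)
```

View pics/a.png

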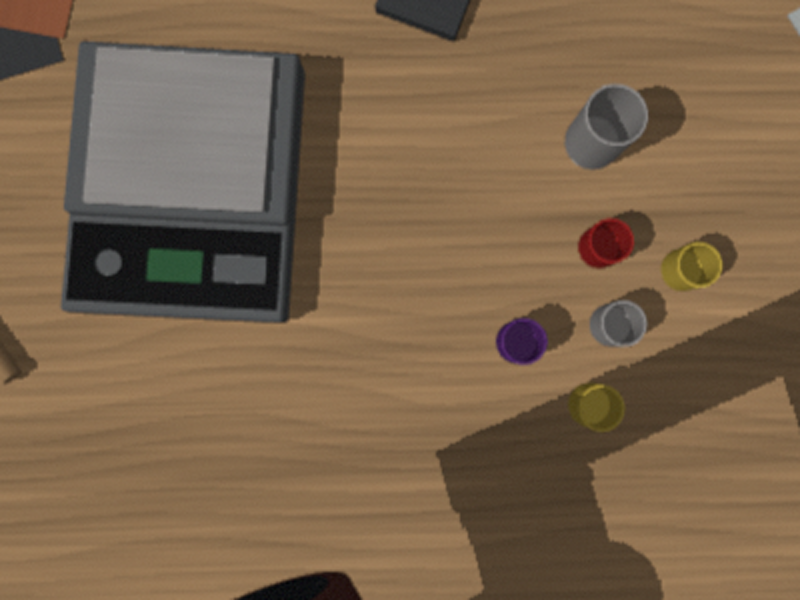

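View pics/b.png

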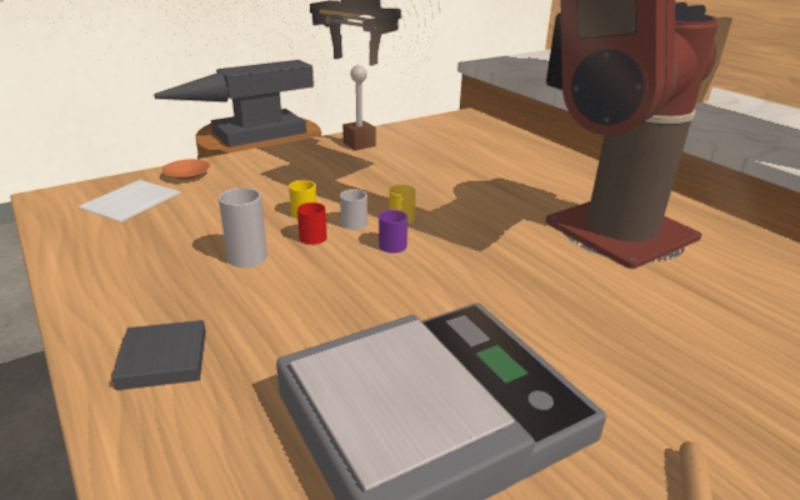

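The top view shows the grey cup at about (409,222) px, with the red, purple and two yellow look-alikes around it and the tall tin at about (405,120). The scale is on the left: its round key at about (154,191) and tare key at about (220,194), so the tare key is on the −y side. The scene view agrees.

```bash
cat > m.py <<'E'
from h import *
from scipy.optimize import least_squares, minimize
P={n:viewer.read_camera(n) for n in ['top','scene']}
a=np.linspace(0,2*np.pi,40)
def sil(p,x,y,r,h):
    X=np.concatenate([np.c_[x+r*np.cos(a),y+r*np.sin(a),0*a+z] for z in (0,h)])
    return cv2.convexHull(proj(p,X).astype(np.float32))[:,0]
def bb(q): return np.r_[q.min(0),q.max(0)]
obs={}
for n,p in P.items():
    for r in finder.regions_of('cup',p):
        m=r['pixels']; v,u=np.nonzero(m)
        if len(u)<20: continue
        c=p['frame'][m].astype(float).mean(0); 
        b=np.r_[u.min(),v.min(),u.max()+1,v.max()+1]
        print(n,round(r['conf'],2),b,c.round())
        X=least_squares(lambda s:bb(sil(p,s[0],s[1],.025,.06))-b,[.5,-.25])
        print('   fit',X.x.round(4),X.fun.round(1))
p=P['top']
f=lambda u,v:(100+u/2,60+v/2)
pts=[('tare',f(240,269),.053),('round',f(108,263),.053),('p1',f(97,47),.075),('p2',f(275,57),.075),('p3',f(268,212),.075),('p4',f(83,203),.075)]
for n,(u,v),z in pts: print(n,onz(p,u,v,z).round(4))
for n,p in P.items():
  for t in ['tare_key','round_key']:
    for r in finder.regions_of(t,p)[:2]:
        v,u=np.nonzero(r['pixels']); print(n,t,round(r['conf'],2),u.mean().round(1),v.mean().round(1),onz(p,u.mean()+.5,v.mean()+.5,.053).round(4))
E
python3 m.py
```

```text
top 0.89 [384 252 413 276] [95. 81. 32.]
   fit [ 0.3428 -0.25  ] [-2.4 -6.3 -2.9 -5.8]
top 0.84 [348 220 374 243] [61. 34. 73.]
   fit [ 0.4006 -0.2467] [31.2 -0.6 33.4 -0.2]
top 0.81 [389 170 417 195] [99. 26. 24.]
   fit [ 0.5065 -0.2522] [-9.1  0.6 -9.1  1.1]
top 0.71 [431 182 461 206] [126. 108.  44.]
   fit [ 0.4784 -0.3047] [-28.    1.  -28.6   1.8]
top 0.66 [394 211 424 234] [98. 94. 92.]
   fit [ 0.4187 -0.2842] [ 1.2 -0.3  0.3  0. ]
top 0.57 [148 185 161 198] [80. 82. 83.]
   fit [ 0.5086 -0.2456] [229.1 -15.3 243.8  -2.8]
scene 0.94 [272 152 294 184] [148. 137. 131.]
   fit [ 0.5  -0.25] [-25.2  11.7 -23.2  14.6]
scene 0.9 [302 167 328 203] [107.  61. 111.]
   fit [ 0.5  -0.25] [-55.2  -3.3 -57.2  -4.4]
scene 0.87 [238 162 262 196] [163.  36.  30.]
   fit [ 0.5  -0.25] [8.8 1.7 8.8 2.6]
scene 0.78 [231 145 255 175] [185. 145.  20.]
   fit [ 0.5  -0.25] [15.8 18.7 15.8 23.6]
scene 0.68 [312 148 334 179] [153. 123.  44.]
   fit [ 0.5  -0.25] [-65.2  15.7 -63.2  19.6]
tare [0.487  0.1288 0.053 ]
round [0.496 0.269 0.053]
p1 [0.7261 0.2764 0.075 ]
p2 [0.7133 0.0872 0.075 ]
p3 [0.5447 0.095  0.075 ]
p4 [0.5574 0.288  0.075 ]
top tare_key 0.63 219.6 194.8 [0.4852 0.1287 0.053 ]
top tare_key 0.62 153.7 191.3 [0.4954 0.2686 0.053 ]
scene tare_key 0.73 373.9 264.9 [0.4922 0.1347 0.053 ]
scene round_key 0.82 432.6 320.6 [0.5012 0.2726 0.053 ]
```

```bash
python3 - <<'E'
from h import *
from scipy.optimize import least_squares
P={n:viewer.read_camera(n) for n in ['top','scene']}
a=np.linspace(0,2*np.pi,60)
B={'top':{'grey':[394,211,424,234],'purple':[348,220,374,243],'red':[389,170,417,195],'y1':[431,182,461,206],'y2':[384,252,413,276]},
'scene':{'grey':[272,152,294,184],'purple':[302,167,328,203],'red':[238,162,262,196],'y1':[231,145,255,175],'y2':[312,148,334,179]}}
for c in B['top']:
  for n in B:
    def f(s):
        X=np.concatenate([np.c_[s[0]+.025*np.cos(a),s[1]+.025*np.sin(a),0*a+z] for z in (0,.06)])
        q=proj(P[n],X); return np.r_[q.min(0),q.max(0)]-B[n][c]
    r=least_squares(f,[.42,-.28],diff_step=1e-3); print(c,n,r.x.round(4),r.fun.round(1))
s=robot.observe(); M=R.from_quat(s['eef_rot']).as_matrix(); print(M.round(4), s['ee_pos'],s['time_s'])
w=viewer.read_camera('wrist'); save(w,'w1.png'); print(w['mount'],w['fovy'])
E
```

```text
grey top [ 0.4184 -0.2825] [ 0.5 -0.1 -0.4  0.2]
grey scene [ 0.4227 -0.2786] [-0.  -0.5  0.   0.4]
purple top [ 0.4014 -0.1749] [-0.1 -0.2  0.1  0.2]
purple scene [ 0.4048 -0.1718] [ 1.3  0.4 -1.2 -0.3]
red top [ 0.5081 -0.2728] [-0.3 -0.2  0.2  0.3]
red scene [ 0.5118 -0.2692] [-0.1 -0.3  0.1  0.3]
y1 top [ 0.4804 -0.3688] [-0.6 -0.4  0.6  0.4]
y1 scene [ 0.4832 -0.3641] [ 0.6 -1.  -0.7  0.9]
y2 top [ 0.3296 -0.2555] [ 0.1 -0.5 -0.1  0.5]
y2 scene [ 0.3304 -0.251 ] [ 0.1 -0.6 -0.1  0.5]
[[ 0.9196  0.393   0.    ]
 [ 0.393  -0.9196 -0.    ]
 [-0.      0.     -1.    ]] [ 0.24558664 -0.57471962  0.4047378 ] 1.0
[[-1.45724405e-04 -9.69390583e-01 -2.45523678e-01  6.69813275e-02]
 [ 9.99999982e-01 -1.70773880e-04  8.07343247e-05 -7.86983928e-04]
 [-1.20192125e-04 -2.45523662e-01  9.69390591e-01  1.94965515e-02]
 [ 0.00000000e+00  0.00000000e+00  0.00000000e+00  1.00000000e+00]] 65.70646984690485
```

View pics/w1.png

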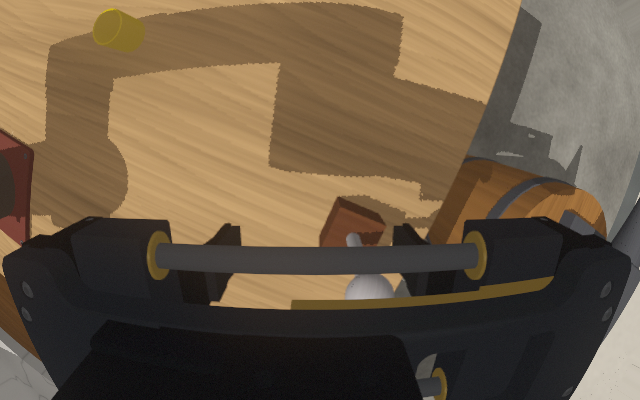

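The wrist view shows a post with a ball close under the gripper at about (370,285) px, so I'll lift first. Then I'll go over to hover above the cup with the jaw axis turned to the free gap, about 52° in the world frame.

>>> play_rows(
  increments=[70, 0, 0, -40, 0, 0, 0, 70, 0, 0, -60, 0, 0, 0, 70, 35, -25, -60, 0, 0, 1.3, 70, 70, -50, -60, 0, 0, 2.6, 70, 105, -76, -50, 0, 0, 3.9, 70, 140, -102, -30, 0, 0, 5.2, 70, 175, -128, -10, 0, 0, 6.5, 70, 210, -153, 10, 0, 0, 7.8, 70, 245, -178, 30, 0, 0, 9.1, 70, 276, -202, 50, 0, 0, 10.2, 70, 276, -202, 50, 0, 0, 10.2, 70, 276, -202, 50, 0, 0, 10.2, 70, 276, -202, 50, 0, 0, 10.2],
)

```text
time_s: 2.68
ee_pos: [0.4199, -0.2817, 0.3557]
eef_rot: [0.945, -0.326, 0.001, 0.0]
contact_force: [-0.1, -0.4, 0.1]
width: 0.807
```

```bash
cat >> h.py <<'E'
def wproj(p,s,X):
    T=np.linalg.inv(np.array(p['mount'])); Rm=R.from_quat(s['eef_rot'])
    t=Rm.inv().apply(np.atleast_2d(X)-s['ee_pos']); c=t@T[:3,:3].T+T[:3,3]
    f=200/np.tan(np.radians(p['fovy'])/2); rho=np.hypot(c[:,0],c[:,1]); th=np.arctan2(rho,c[:,2])
    return np.c_[p['cx']+f*th*c[:,0]/rho,p['cy']+f*th*c[:,1]/rho]
E
cat > w.py <<'E'
import sys
from h import *
from scipy.optimize import least_squares
s=robot.observe(); w=viewer.read_camera('wrist'); save(w,sys.argv[1])
print(s['time_s'],s['ee_pos'],R.from_quat(s['eef_rot']).as_matrix().round(3).tolist(),s['q'].round(2),s['width'],s['contact_force'].round(1))
a=np.linspace(0,2*np.pi,60)
def pts(x,y): return np.concatenate([np.c_[x+.025*np.cos(a),y+.025*np.sin(a),0*a+z] for z in (0,.06)])
for r in finder.regions_of('cup',w)[:6]:
    m=r['pixels']; v,u=np.nonzero(m)
    if len(u)<50: continue
    b=np.r_[u.min(),v.min(),u.max()+1,v.max()+1]
    def f(z):
        q=wproj(w,s,pts(*z)); return np.r_[q.min(0),q.max(0)]-b
    o=least_squares(f,[.42,-.28],diff_step=1e-3)
    print(round(r['conf'],2),b,w['frame'][m].mean(0).round(),o.x.round(4),o.fun.round(1))
E
python3 w.py w2.png
```

```text
2.675 [ 0.41985123 -0.28166674  0.35572822] [[0.787, -0.617, 0.001], [-0.617, -0.787, -0.001], [0.002, 0.0, -1.0]] [-0.75 -0.03  1.89 -0.    1.28  1.49] 0.8066247623048463 [-0.1 -0.4  0.1]
0.95 [290 159 344 220] [124. 116. 113.] [ 0.4198 -0.2818] [-0.2  0.   0.2 -0. ]
0.79 [321  56 377 111] [153. 130.  20.] [ 0.482  -0.3671] [-0.5 -0.8  0.4  0.9]
0.79 [243 229 273 292] [81. 46. 90.] [ 0.3944 -0.1826] [-11.2   0.1  12.4   0.9]
0.67 [325 236 374 299] [126. 106.   4.] [ 0.3291 -0.2537] [-0.6 -0.6  0.5  0.7]
0.66 [220  97 281 151] [136.  49.  33.] [ 0.5102 -0.2717] [-0.1 -0.5  0.1  0.5]
```

View pics/w2.png

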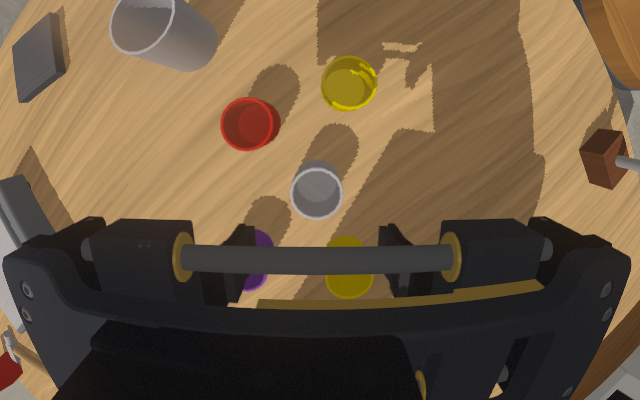

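The wrist fit puts the grey cup at (0.4198, −0.2818), right under the tool, and the jaws come down in free gaps left and right of it. Now I'll descend and close.

>>> play_rows(
  increments=[70, 0, 0, 40, 0, 0, 0, 70, 0, 0, 80, 0, 0, 0, 70, 0, 0, 115, 0, 0, 0, 70, 0, 0, 135, 0, 0, 0, 70, 0, 0, 148, 0, 0, 0, 70, 0, 0, 152, 0, 0, 0, 70, 0, 0, 152, 0, 0, 0, 70, 0, 0, 152, 0, 0, 0, 60, 0, 0, 152, 0, 0, 0, 54, 0, 0, 152, 0, 0, 0, 48, 0, 0, 152, 0, 0, 0, 40, 0, 0, 152, 0, 0, 0, 40, 0, 0, 152, 0, 0, 0, 40, 0, 0, 152, 0, 0, 0, 40, 0, 0, 152, 0, 0, 0],
)

```text
time_s: 4.65
ee_pos: [0.42, -0.2807, 0.2029]
eef_rot: [0.945, -0.326, 0.0, 0.0]
contact_force: [-2.1, -0.6, 4.4]
width: 0.576
```

Grasped (opening 50 mm, matching the cup). Next: lift and carry to above the pan, with the jaws turned to lie along the scale's y.

>>> play_rows(
  increments=[40, 0, 0, -20, 0, 0, 0, 40, 0, 0, -60, 0, 0, 0, 40, 0, 0, -105, 0, 0, 0, 40, 0, 0, -140, 0, 0, 0, 40, -5, -21, -150, 0, 0, 0, 40, -15, -63, -150, 0, 0, -0.5, 40, -26, -110, -150, 0, 0, -1.1, 40, -37, -157, -150, 0, 0, -1.7, 40, -48, -204, -150, 0, 0, -2.3, 40, -59, -251, -150, 0, 0, -2.9, 40, -70, -298, -150, 0, 0, -3.5, 40, -81, -345, -150, 0, 0, -4.1, 40, -92, -392, -150, 0, 0, -4.7, 40, -103, -436, -150, 0, 0, -5.2, 40, -112, -474, -150, 0, 0, -5.5, 40, -117, -495, -150, 0, 0, -5.7, 40, -119, -504, -150, 0, 0, -5.7, 40, -119, -504, -150, 0, 0, -5.7, 40, -119, -504, -150, 0, 0, -5.7],
)

```text
time_s: 7.02
ee_pos: [0.6368, 0.1888, 0.3525]
eef_rot: [0.999, -0.034, -0.0, 0.0]
contact_force: [-0.2, 0.3, -0.4]
width: 0.576
```

```bash
cat > k.py <<'E'
import sys
from h import *
from scipy.optimize import least_squares
s=robot.observe(); w=viewer.read_camera('wrist'); save(w,sys.argv[1])
print(s['time_s'],s['ee_pos'],R.from_quat(s['eef_rot']).as_matrix().round(3).tolist(),s['q'].round(2),s['width'],s['contact_force'].round(1))
for t in ['tare_key','round_key']:
    for r in finder.regions_of(t,w)[:3]:
        v,u=np.nonzero(r['pixels'])
        if len(u)<20: continue
        c=np.array([u.mean()+.5,v.mean()+.5])
        o=least_squares(lambda z:(wproj(w,s,[z[0],z[1],.053])[0]-c),[.55,.19],diff_step=1e-3)
        print(t,round(r['conf'],2),c.round(1),len(u),o.x.round(4),o.cost)
# pan outline overlay
yaw=np.radians(-4.2);c=np.array([.636,.188]);Rz=np.array([[np.cos(yaw),-np.sin(yaw)],[np.sin(yaw),np.cos(yaw)]])
im=w['frame'][:,:,::-1].copy()
for box,z in (([-.085,.085,-.095,.095],.075),([-.16,-.13,-.098,-.042],.053)):
    P=np.array([[box[i],box[j]] for i,j in ((0,2),(0,3),(1,3),(1,2))]); P=np.concatenate([np.linspace(P[i],P[(i+1)%4],20) for i in range(4)])
    q=wproj(w,s,np.c_[P@Rz.T+c,np.full(len(P),z)]); cv2.polylines(im,[q.astype(np.int32)],True,(0,255,0),1)
cv2.imwrite('pics/o_'+sys.argv[1],im)
E
python3 k.py w3.png
```

```text
7.025 [0.63683553 0.18876755 0.35246778] [[0.998, -0.068, -0.001], [-0.068, -0.998, -0.0], [-0.001, 0.0, -1.0]] [ 0.17  0.35  1.47 -0.    1.32  1.81] 0.5758225542146396 [-0.2  0.3 -0.4]
```

View pics/o_w3.png

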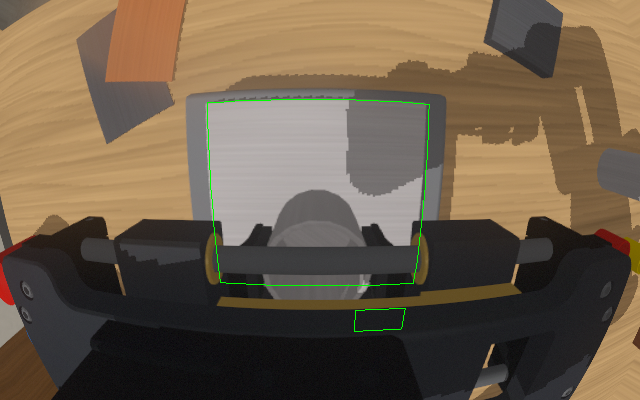

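The projected pan outline matches the picture to within a few mm, and the cup is held over the middle. I'll lower it slowly.

>>> play_rows(
  increments=[40, 0, 0, 20, 0, 0, 0, 40, 0, 0, 40, 0, 0, 0, 40, 0, 0, 55, 0, 0, 0, 40, 0, 0, 64, 0, 0, 0, 40, 0, 0, 69, 0, 0, 0, 40, 0, 0, 72, 0, 0, 0, 40, 0, 0, 73, 0, 0, 0, 40, 0, 0, 74, 0, 0, 0, 40, 0, 0, 74.5, 0, 0, 0, 40, 0, 0, 74.5, 0, 0, 0, 40, 0, 0, 74.5, 0, 0, 0],
)

```text
time_s: 8.55
ee_pos: [0.6371, 0.1897, 0.2784]
eef_rot: [0.999, -0.034, 0.0, -0.0]
contact_force: [-0.3, 0.2, -0.8]
width: 0.58
```

>>> play_rows(
  increments=[40, 0, 0, 0.7, 0, 0, 0, 40, 0, 0, 0.7, 0, 0, 0, 52, 0, 0, 0.7, 0, 0, 0, 56, 0, 0, 0.7, 0, 0, 0, 60, 0, 0, 0.7, 0, 0, 0, 70, 0, 0, 0.7, 0, 0, 0, 80, 0, 0, 0.7, 0, 0, 0, 80, 0, 0, 0.7, 0, 0, 0, 80, 0, 0, -15, 0, 0, 0, 80, 0, 0, -40, 0, 0, 0, 80, 0, 0, -80, 0, 0, 0, 80, 0, 0, -110, 0, 0, 0, 80, 0, 0, -110, 0, 0, 0, 80, 0, 0, -110, 0, 0, 0],
)

```text
time_s: 10.3
ee_pos: [0.6368, 0.1896, 0.388]
eef_rot: [0.999, -0.034, -0.0, 0.0]
contact_force: [0.3, 0.0, -0.3]
width: 0.919
```

```bash
python3 - <<'E'
from h import *
from scipy.optimize import least_squares
s=robot.observe(); print(s['time_s'],s['ee_pos'],s['width'],s['contact_force'])
a=np.linspace(0,2*np.pi,60)
P={n:viewer.read_camera(n) for n in ['scene','top']}
save(P['scene'],'s2.png'); save(P['top'],'t2.png')
for n,p in P.items():
  for r in finder.regions_of('cup',p)[:8]:
    v,u=np.nonzero(r['pixels'])
    if len(u)<50: continue
    b=np.r_[u.min(),v.min(),u.max()+1,v.max()+1]
    def f(z):
        X=np.concatenate([np.c_[z[0]+.025*np.cos(a),z[1]+.025*np.sin(a),0*a+h] for h in (.075,.135)])
        q=proj(p,X); return np.r_[q.min(0),q.max(0)]-b
    o=least_squares(f,[.63,.19],diff_step=1e-3)
    if o.x[1]>0: print(n,r['conf'],b,o.x.round(4),o.fun.round(1))
cv2.imwrite('pics/s2c.png',cv2.resize(P['scene']['frame'][150:400,160:520,::-1],(720,500)))
E
```

```text
10.3 [0.63680792 0.18958715 0.38799253] 0.9187196347556302 [ 0.26770567  0.04471039 -0.31756107]
scene 0.76 [298 265 337 325] [0.6399 0.1906] [-0.2 -0.7  0.2  0.5]
top 0.58 [169 111 201 134] [0.6301 0.1883] [-0.6 -4.3  0.6  4.5]
```

View pics/s2c.png

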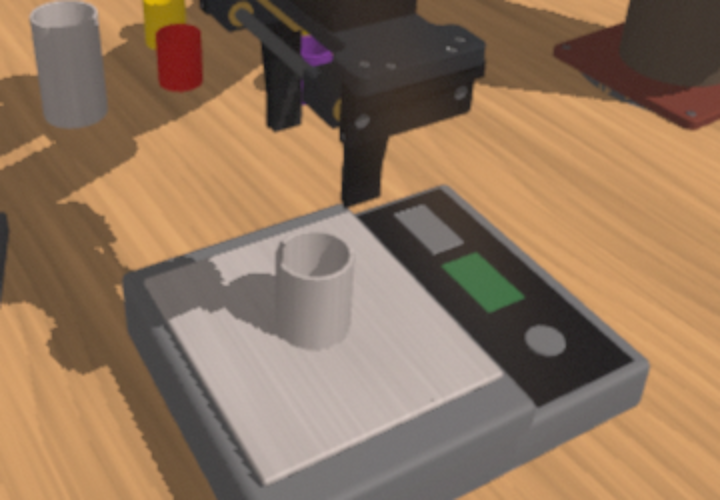

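The cup stands upright on the pan, released, near the middle (scene fit (0.640, 0.191)). The tare key (oblong) is at crop (428,229) and the round key is far away at (546,340). Next: move above the tare key with the fingers shut.

>>> play_rows(
  increments=[80, -30, 14, 0, 0, 0, 0, 60, -65, 31, 0, 0, 0, 0, 30, -100, 48, 0, 0, 0, 0, 0, -130, 62, 0, 0, 0, 0, 0, -144.5, 68.5, 0, 0, 0, 0, 0, -144.5, 68.5, 20, 0, 0, 0, 0, -144.5, 68.5, 55, 0, 0, 0, 0, -144.5, 68.5, 90, 0, 0, 0, 0, -144.5, 68.5, 115, 0, 0, 0, 0, -144.5, 68.5, 130, 0, 0, 0, 0, -144.5, 68.5, 138, 0, 0, 0, 0, -144.5, 68.5, 138, 0, 0, 0, 0, -144.5, 68.5, 138, 0, 0, 0],
)

```text
time_s: 12.12
ee_pos: [0.4888, 0.1311, 0.2512]
eef_rot: [0.999, -0.034, 0.001, -0.0]
contact_force: [-0.2, -0.6, -0.2]
width: 0.001
```

```bash
python3 - <<'E'
from h import *
s=robot.observe(); print(s['time_s'],s['ee_pos'],s['width'],s['contact_force'])
p=viewer.read_camera('scene'); save(p,'s3.png')
im=p['frame'][:,:,::-1].copy()
for z in (s['ee_pos'][2]-.182,.056):
    u=proj(p,[*s['ee_pos'][:2],z])[0]; print(u); cv2.circle(im,tuple(int(round(x)) for x in u),1,(0,255,0),-1)
cv2.imwrite('pics/s3c.png',cv2.resize(im[200:360,280:480],(800,640))[:600])
E
```

```text
12.125 [0.48878904 0.13111264 0.25123413] 0.001499307514295832 [-0.24987904 -0.5661889  -0.17534833]
[375.41018886 255.36916472]
[374.70759002 261.98400951]
```

View pics/s3c.png

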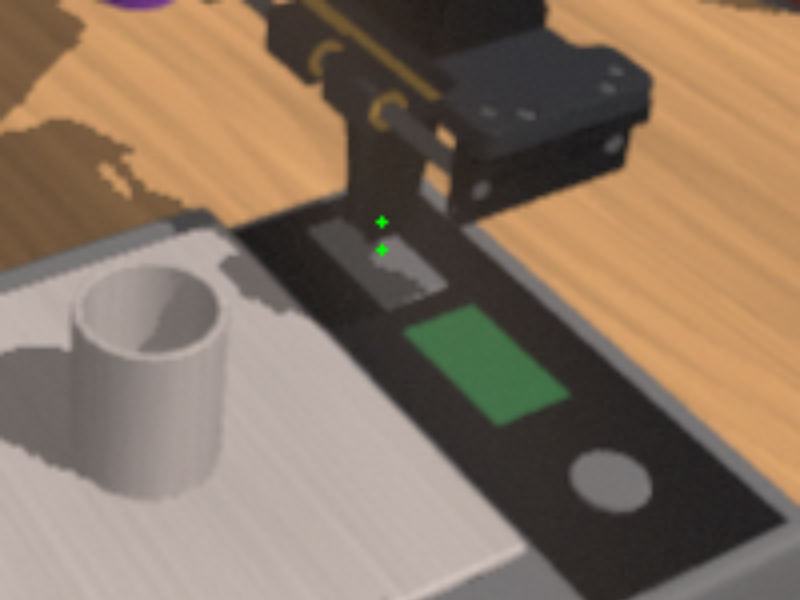

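The fingertips are over the middle of the tare key: the projected tip lands at crop (382,250), on the key, about 13 mm above its face. I'll press in small steps.

>>> play_rows(
  increments=[0, 0, 0, 5, 0, 0, 0, 0, 0, 0, 9, 0, 0, 0, 0, 0, 0, 11, 0, 0, 0, 0, 0, 0, 12, 0, 0, 0, 0, 0, 0, 13, 0, 0, 0, 0, 0, 0, 13, 0, 0, 0, 0, 0, 0, 13, 0, 0, 0],
)

```text
time_s: 13.05
ee_pos: [0.4883, 0.131, 0.2373]
eef_rot: [0.999, -0.034, 0.0, -0.0]
contact_force: [-0.8, 0.6, 0.3]
width: 0.003
```

>>> play_rows(
  increments=[0, 0, 0, 0.5, 0, 0, 0, 0, 0, 0, 1, 0, 0, 0, 0, 0, 0, 1, 0, 0, 0, 0, 0, 0, 1, 0, 0, 0],
)

```text
time_s: 13.55
ee_pos: [0.4883, 0.131, 0.2362]
eef_rot: [0.999, -0.034, -0.0, 0.0]
contact_force: [0.6, 0.1, 0.7]
width: 0.0
```

>>> play_rows(
  increments=[0, 0, 0, 0.5, 0, 0, 0, 0, 0, 0, 1, 0, 0, 0, 0, 0, 0, 1, 0, 0, 0, 0, 0, 0, 1, 0, 0, 0],
)

```text
time_s: 14.05
ee_pos: [0.4883, 0.131, 0.2354]
eef_rot: [0.999, -0.034, 0.0, -0.0]
contact_force: [0.1, -0.0, 2.5]
width: 0.003
```

Contact (2.5 N). I'll go on gently.

>>> play_rows(
  increments=[0, 0, 0, 0.5, 0, 0, 0, 0, 0, 0, 1, 0, 0, 0, 0, 0, 0, 1, 0, 0, 0],
)

```text
time_s: 14.42
ee_pos: [0.4883, 0.1311, 0.2344]
eef_rot: [0.999, -0.034, 0.0, 0.0]
contact_force: [-1.5, -0.3, 4.8]
width: 0.006
```

>>> play_rows(
  increments=[0, 0, 0, 0.5, 0, 0, 0, 0, 0, 0, 1, 0, 0, 0, 0, 0, 0, 1, 0, 0, 0],
)

```text
time_s: 14.8
ee_pos: [0.4884, 0.1311, 0.234]
eef_rot: [0.999, -0.034, 0.0, 0.0]
contact_force: [-3.4, -0.8, 10.8]
width: 0.004
```

About 11 N now, well inside 4–45 N. I'll hold for about 1 s, then retreat upward.

>>> play_rows(
  increments=[0, 0, 0, 0, 0, 0, 0, 0, 0, 0, 0, 0, 0, 0, 0, 0, 0, 0, 0, 0, 0, 0, 0, 0, 0, 0, 0, 0, 0, 0, 0, 0, 0, 0, 0, 0, 0, 0, 0, 0, 0, 0, 0, 0, 0, 0, 0, 0, 0],
)

```text
time_s: 15.68
ee_pos: [0.4884, 0.1311, 0.234]
eef_rot: [0.999, -0.034, -0.0, 0.0]
contact_force: [-4.4, -0.0, 9.7]
width: 0.006
```

>>> play_rows(
  increments=[0, 0, 0, -3, 0, 0, 0, 0, 0, 0, -10, 0, 0, 0, 0, 0, 0, -30, 0, 0, 0, 0, 0, 0, -70, 0, 0, 0, 0, 0, 0, -110, 0, 0, 0, 0, 0, 0, -150, 0, 0, 0, 0, 0, 0, -160, 0, 0, 0, 0, 0, 0, -160, 0, 0, 0, 0, 0, 0, -160, 0, 0, 0],
)

```text
time_s: 16.8
ee_pos: [0.4877, 0.131, 0.3912]
eef_rot: [0.999, -0.034, -0.002, 0.0]
contact_force: [-0.1, -0.1, -0.5]
width: 0.005
```

```bash
python3 - <<'E'
from h import *
s=robot.observe(); print(s['time_s'],s['ee_pos'],s['contact_force'])
p=viewer.read_camera('scene')
cv2.imwrite('pics/s4c.png',cv2.resize(p['frame'][200:400,240:480,::-1],(720,600)))
for r in finder.search_frame('cup',p): print(r['conf'],np.array(r['box'])*[640,400,640,400])
E
```

```text
16.8 [0.48771586 0.13095633 0.39122755] [-0.06963566 -0.08511641 -0.51033068]
0.91 [315.712 184.4    22.784  38.4  ]
0.82 [243.52  159.44   22.784  29.08 ]
0.76 [249.728 180.68   23.808  35.4  ]
0.7 [317.824 295.88   39.296  61.4  ]
0.65 [323.52  163.2    24.384  32.2  ]
```

View pics/s4c.png

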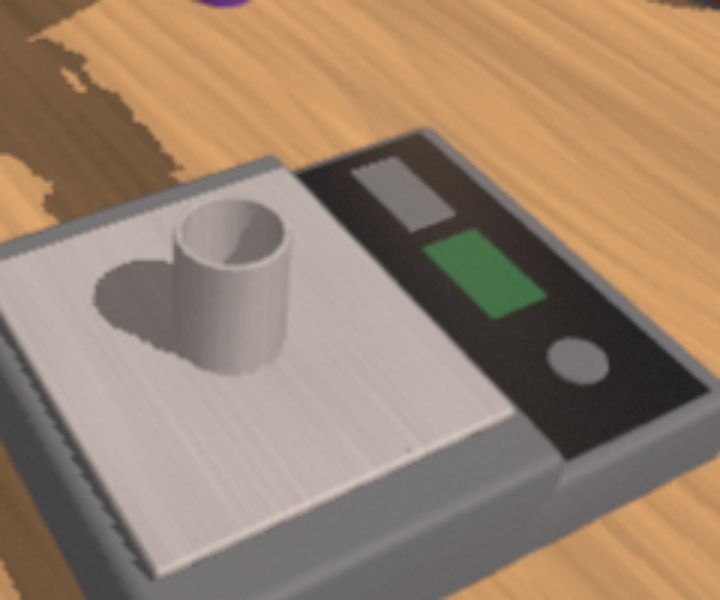

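The cup stands upright and unmoved on the pan (crop (233,290)). Both keys are free, and the gripper is clear above.

```bash
python3 -c "
from rig import robot; print(robot.close_job())"
```

```text
the job is handed in; nothing more can be done
None
```

The job is done and handed in at about 17 s. The grey steel cup is standing on the scale's pan, let go, and the tare key has been pressed. The round key was never touched.

- **Cup:** I lowered it to the pan surface and released it about 3 mm from my pan-centre estimate. In the last picture it is upright and had not moved since release.
- **Tare press:** I pressed down in small steps. The readings were about 11 N at the start and 10 N at the end of a hold of roughly 0.9 s, well under the 45 N limit.
- **After the press:** The arm is raised clear, with its force reading back near zero, and nothing is touching either key.

**Disagreements and gaps:**
- **Cameras:** The top and scene cameras differed by 4–8 mm on positions. I used values between them, and the wrist camera agreed.
- **Top-view check:** The top-view fit of the placed cup was poor, with errors of about 4 pixels, so I relied on the scene view, which fitted to within 1 pixel.
- **Display:** No reading was visible on the scale's display, so I judged the tare from the force and how long the key was held.

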